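Clear the jammed power-bank dispenser

ROBOT

A 6-joint arm with a two-finger parallel gripper is mounted at the origin on the work surface. World frame = base frame: x ahead of the robot, y to its left, z up, the work surface at z = 0. Lengths are in m, angles in rad, forces in N, time in s.
With the tool pointing down it reaches from about 0.425 to 0.95 m from the base axis. Payload 3.5 kg.
Tool frame: the origin (TCP) lies midway between the tips of the shut fingers; the grasp point (between the pads) lies ctrl.grasp_offset behind it (ctrl.grasp_offset is the distance from the TCP to the grasp point, in m); x points along the fingers, y is the direction in which the jaws open and shut, and the axes are right-handed (so a half turn about x gives the same grasp; the last joint's range is limited). The gripper opens to 85 mm and grips with 20 to 120 N. Pads are 22 mm wide; open, the fingers measure 114 mm over their backs; the gripper's body (76 mm by 85 mm) begins 54 mm behind the grasp point. The pads swing forward as they close: fully open they stand 13 mm farther back than shut.
Start: joints at [1.104, 0.286, 1.577, -0, 1.279, -0.15], TCP at [0.21, 0.641, 0.231] pointing down, gripper open.
Joint ranges: [-2.77, 2.77], [-0.9, 2.22], [0.21, 2.48], [-1.53, 4.67], [0.24, 2.81], [-2.84, 2.84]. Speed limits (rad/s): [2.79, 2.79, 3.14, 3.14, 3.14, 3.14].

INTERFACE

Orientations are given as a unit quaternion [x, y, z, w].
In Python, from plant import readout, read_camera, sign_off, ctrl gives the robot as it stands.
- The arm moves only by the tool drive_tool, never from a script. Its argument "steps" is a list of rows, each a list of 5 numbers: the shift along the tool's x, y, z in cm, then the turn about the tool's x in degrees, then the opening, from 0 (shut) to 1 (fully open). A call has 1 to 10 rows; each row shifts and turns the commanded pose from where the row before left it, along the tool's axes as they then stand; what a row does not reach is not made up. A row lasts 1/10 s, in which the tool goes at most 50 mm and 8.59 degrees, less where a joint would pass 70% of its speed; a pose out of reach is approached as far as the arm can. A call is refused whole if a number of a shift passes 5 or a number of a turn 8.59, either way. A call with a gripper value outside its range is refused whole. The fingers move at their own pace and stop on an object; "force" is the grip in N (left out, the last holds). Time passes only in rows, so rows that do not move let the fingers close. It gives the time, the measured TCP pose, the force and the opening at its end, in the units of the state.
- readout.get_state(): the state, without advancing time (a new reading comes with each control period).
- read_camera(name): name is "scene" or "top" or "wrist"; returns a dict with "frame" (420x560x3 uint8, red, green, blue), "vertical_fov" (degrees; the focal length in pixels is half the picture's height over the tangent of half this angle, whatever the lens; pixels are square), "cx", "cy" (the principal point, pixels), "eye" and "orientation" of the camera in the world. Camera axes: x right, y up, looking along -z (the intrinsics and any distortion apply to the point x, -y, -z); pixel columns grow to the right and rows downward; lengths in m; the calibration is good to about 2 mm. A picture is of the moment at which its call begins. There is no depth.
- sign_off(): hands the job in, once; it reports no verdict.
The state is a dict: "time": time; "qpos": joint angles; "dq": joint speeds; "joint_efforts": joint torques, N m; "eef_pos": TCP position; "tcp_rot": TCP orientation; "contact_force": force on the tool from outside, world axes, zero at the start; "wrist_torque": the same for the moment, N m; "opening": opening from 0.0 (shut) to 1.0 (fully open).
Only numpy, scipy, OpenCV 4.12 (cv2) and the standard library are available. Lean on these libraries where they do the work, as an engineer would, in place of code of your own. Each camera call takes 0.05 s, during which the arm holds its last target. There are 200 camera calls.

TASK

A power bank has jammed crosswise in the throat of the sloping dispenser chute. Pull the clear snap-fit cover off the throat and stand it on the cork mat, skirts down; then push the jammed bank back up the chute into the open hopper until it is clear of the side lips, lift it out and lay it flat in the grey tray. Set both things down gently without dropping them, and leave everything else on the counter where it is.

Things in the scene. Friction and masses are not known exactly. Their poses are not given: they have to be found in the camera images.
- chute: Aluminium dispenser chute, fixed, 281 x 162 mm, sloping 10 degrees down away from the robot. Origin: on the floor's top face, 45 mm above the counter, on the centre line where the side walls begin to narrow. +x downhill along the floor, +y across, +z square to it. Walls: 150 mm apart inside at x = 0, narrowing to 64 mm at x = 45; straight throat from there to an 18 mm high end stop at x = 125.
- hopper_mid (a point): Point on the floor in the middle of the chute's open-topped hopper, at x = -75 mm in the chute's frame, same axes. Hopper: x = -150 to 0, 150 mm wide inside, side walls 40 mm and back wall 24 mm above the floor. A bank left here does not slide back. Below it, sprung plates under the lips (x = 0, y = +-42) grip the jammed bank: pushing it uphill takes 5 to 15 N until it is out from under them.
- slot_end (a point): Middle of the uphill end of the open slot between the two side lips, at x = -15, y = 0, z = 32 mm (lips' top face) in the chute's frame, same axes. The lips, 28 to 32 mm above the floor, reach from here to the chute's lower end and leave a straight slot 50 mm wide along the centre line. They hold down a crosswise bank's ends; it can be lifted once its centre is at least 31 mm uphill of this point.
- push_spot (a point): Point in the throat below the slot, on the centre line, at x = 55, y = 0, z = 12 mm in the chute's frame, same axes: about 28 to 40 mm downhill of the jammed bank's downhill face. Free to enter with closed fingers from above, through the slot, once the cover is off.
- cover_grip (a point): Grasp point in the upright grey grip of the clear plastic snap-fit cover: on the grip's middle, 14 mm below its top and 26 mm above the plate. Grip 60 mm long (x), 16 mm thick (y), 40 mm tall. x points downhill when fitted, z up, square to the plate. Fitted, the plate lies on the lips over the lower slot; sprung ridges hold it until it is pulled some 30 mm straight along z with 5 to 20 N.
- cover: The cover, 0.12 kg. Axes as cover_grip; origin 30 mm below that point, at the plate's underside. Plate 93 x 96 mm, 4 mm thick, from x = -60 to 33. Two skirts along x (60 mm long, outer faces 93 mm apart) reach 24 mm below the plate; standing on them, level, their feet are 54 mm below cover_grip.
- bank_center (a point): Centre of the jammed power bank, a dark grey plastic slab, 56 mm along its x, 110 mm along its y, 24 mm thick along z; 0.15 to 0.31 kg. It starts flat on the chute's floor, its length across the chute (within 7 degrees), each end under a lip. Grasp it across its 56 mm width.
- bank: The power bank. Axes as bank_center; origin 12 mm below it, at the centre of its underside.
- mat_center (a point): Centre of the top face of the square cork mat, 130 x 130 mm, its top 4 mm above the counter, fixed.
- tray: Empty grey open tray, 180 mm along x, 150 mm along y, rim 28 mm above the counter, walls and floor 5 mm thick, fixed. Origin: centre of its underside, on the counter; z up.
- mug: Bystander, leave alone: white mug, 76 mm across, 90 mm tall. Origin: centre of its underside.
- remote: Bystander, leave alone: black remote control, 45 x 160 x 18 mm. Origin: centre of its underside.
- stapler: Bystander, leave alone: black and steel stapler, 130 x 35 x 39 mm. Origin: centre of its underside.
- bottle: Bystander, leave alone: clear glass bottle, 60 mm across, 170 mm tall. Origin: centre of its underside.
- penpot: Bystander, leave alone: dark steel pen pot with three pens, 72 mm across, 150 mm tall in all. Origin: centre of its underside.
- adapter: Bystander, leave alone: white plug adapter, 50 x 50 x 40 mm, its two pins pointing up. Origin: centre of its underside.
Things that resemble listed ones, but are neither listed nor needed, are in the scene too. Leave any pink or purple look-alike of the cover alone.

How it is judged:
By the outcome, as a careful person would: the job done as asked, in the order asked, and still so for the second after the job is handed in, with the robot touching nothing.
It also fails if it takes over 72 s, if anything falls off the work surface, if the arm or the gripper's body presses on something with over 40 N, if the wrist force passes 120 N, or if a joint passes its speed limit or range.

## Working session

There is one attempt and no reset: what is moved stays moved. The work goes in short steps, Python scripts to look and compute and a tool call to move; the robot and the scene stay as the last step left them, time stands still between calls to the robot, and variables do not carry over. Pictures are saved under pics/ and viewed, about 8 in all and at most 12, crops included, and the job is handed in when it is done.

Besides the shell and the picture viewer there is one more tool, called after "Request:" as name(argument=value, ...), one argument or row to a line, values as JSON. drive_tool: Moves the arm, as the interface text tells. Its arguments: {"type":"object","properties":{"steps":{"type":"array","items":{"type":"array","items":{"type":"number"}}},"force":{"type":"number"}},"required":["steps"]}

```bash
ls; mkdir -p pics
cat > h.py <<'E'
import numpy as np, cv2, json
from scipy.spatial.transform import Rotation as R
from plant import readout, read_camera, sign_off, ctrl
def shot(n,fn=None):
    c=read_camera(n); c={k:(np.array(v) if isinstance(v,(list,tuple)) else v) for k,v in c.items()}
    if fn: cv2.imwrite('pics/'+fn,c['frame'][:,:,::-1])
    return c
E
python3 - <<'E'
from h import *
print(readout.get_state()); print(ctrl.grasp_offset,[a for a in dir(ctrl) if a[0]!='_'])
ims=[]
for n in['scene','top','wrist']:
    c=shot(n,n+'0.png'); print(n,{k:v for k,v in c.items() if k!='frame'})
E
```

```text
pics
{'time': 0.0, 'qpos': array([ 1.10398841e+00,  2.87219380e-01,  1.57818859e+00,  7.01795886e-06,
        1.27861835e+00, -1.50021714e-01]), 'dq': array([-4.69930477e-04,  8.61648399e-04,  3.62865616e-04,  1.91447439e-03,
        2.52356285e-04, -4.88979423e-05]), 'joint_efforts': array([ 1.06016450e-03, -4.05966461e+01, -2.92633957e+01, -4.35208597e-05,
        5.73173966e-03,  5.18444978e-06]), 'eef_pos': array([0.20995288, 0.64081601, 0.2299051 ]), 'tcp_rot': array([ 0.11071462,  0.69851805, -0.11235284,  0.69799115]), 'contact_force': array([ 1.23931004,  0.78726908, -0.10671174]), 'wrist_torque': array([ 0.03541303,  0.04666074, -0.02578763]), 'opening': 1.0000878103093658}
0.0187 ['Unreachable', 'grasp_offset']
scene {'vertical_fov': 53.023467128443485, 'cx': 285.5550962447012, 'cy': 207.29197201317186, 'eye': array([ 1.37108737, -0.44401576,  1.17666575]), 'orientation': array([0.29648012, 0.17930089, 0.4912774 , 0.7991228 ])}
top {'vertical_fov': 50.039156467269194, 'cx': 284.09513267415434, 'cy': 216.23000516906427, 'eye': array([ 0.28507199, -0.00292445,  1.26160407]), 'orientation': array([ 0.07407678, -0.07228289, -0.67168903,  0.73356776])}
wrist {'vertical_fov': 69.74659747337192, 'cx': 275.8255639762072, 'cy': 208.0560287328308, 'eye': array([0.1436676 , 0.66259697, 0.37428534]), 'orientation': array([-0.11089865, -0.07979572,  0.58121535,  0.80219876])}
```

View pics/top0.png

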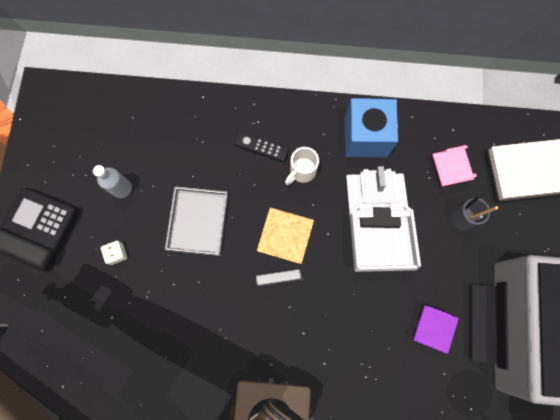

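View pics/scene0.png

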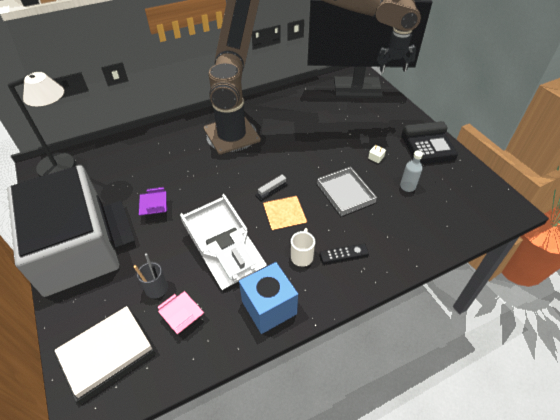

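Two views: the chute is at top (382,222), with the clear cover and its grey grip at (381,180) and the dark bank at (380,218). The cork mat is at (286,236) and the tray at (197,221). Things that could be taken for the cover are the pink one at top (454,166) and the purple one at (436,329). The mat could be confused with nothing else. The phone at (37,225) and the grey bar at (279,278) could be taken for the bank. I choose the clear cover and the bank, both inside the chute.

```bash
cat >> h.py <<'E'
def f(c): return c['frame'].shape[0]/2/np.tan(np.radians(c['vertical_fov'])/2)
def rays(c,uv):
    uv=np.atleast_2d(uv).astype(float); d=np.c_[(uv[:,0]-c['cx'])/f(c),-(uv[:,1]-c['cy'])/f(c),-np.ones(len(uv))]
    return R.from_quat(c['orientation']).apply(d)
def onz(c,uv,z):
    d=rays(c,uv); return c['eye']+d*((z-c['eye'][2])/d[:,2])[:,None]
def proj(c,P):
    p=R.from_quat(c['orientation']).inv().apply(np.atleast_2d(P)-c['eye']); return np.c_[c['cx']-f(c)*p[:,0]/p[:,2],c['cy']+f(c)*p[:,1]/p[:,2]]
def tri(c1,u1,c2,u2):
    d1=rays(c1,u1)[0];d2=rays(c2,u2)[0];A=np.c_[d1,-d2];s=np.linalg.lstsq(A,c2['eye']-c1['eye'],rcond=None)[0]
    a=c1['eye']+s[0]*d1;b=c2['eye']+s[1]*d2;return (a+b)/2,np.linalg.norm(a-b)
E
python3 - <<'E'
from h import *
T=shot('top');S=shot('scene')
for n,c in(('T',T),('S',S)):
    hsv=cv2.cvtColor(c['frame'],cv2.COLOR_RGB2HSV)
    m=cv2.inRange(hsv,(8,120,120),(30,255,255)); k,l,st,ce=cv2.connectedComponentsWithStats(m)
    for i in range(1,k):
        if st[i,4]>500 and abs(ce[i]-[286,225]).max()<40:
            r=cv2.minAreaRect(np.argwhere(l==i)[:,::-1].astype(np.float32)); b=onz(c,cv2.boxPoints(r),.004)
            print(n,'mat',ce[i],onz(c,ce[i],.004).round(4),b.round(3).tolist())
a=T['frame'][155:285,325:445]; s=S['frame'][185:295,165:285]
cv2.imwrite('pics/crop1.png',np.hstack([cv2.resize(a[:,:,::-1],None,fx=4.6,fy=4.6,interpolation=3)]))
tr=T['frame'][180:262,160:235]
g=cv2.cvtColor(T['frame'],cv2.COLOR_RGB2GRAY)[180:262,155:240]
k,l,st,ce=cv2.connectedComponentsWithStats((g>85).astype(np.uint8))
i=1+np.argmax(st[1:,4]); r=cv2.minAreaRect((np.argwhere(l==i)[:,::-1]+[155,180]).astype(np.float32)); print(r)
print(onz(T,cv2.boxPoints(r),.028).round(3).tolist(),onz(T,[r[0]],.028))
E
```

```text
((195.8882293701172, 220.42617797851562), (56.16141891479492, 65.95243072509766), 6.881723403930664)
[[0.421, 0.333, 0.028], [0.608, 0.337, 0.028], [0.603, 0.177, 0.028], [0.416, 0.178, 0.028]] [[0.51045494 0.25598669 0.028     ]]
```

View pics/crop1.png

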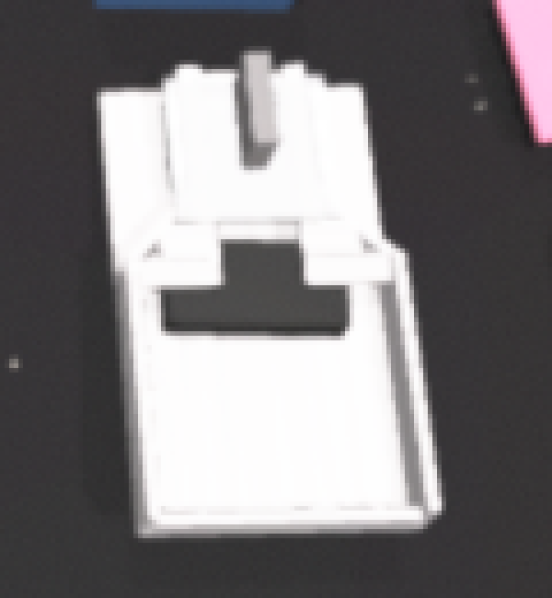

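The crop shows the clear cover with its grey grip top running (257,53)-(263,143), the lips' uphill corners at (221,284) and (303,282), and the dark bank under the lips. The choice is confirmed.

Run:
```python
from h import *
T=shot('top');S=shot('scene')
for n,c in(('T',T),('S',S)):
    F=c['frame'].astype(int); m=((F[...,0]>150)&(F[...,0]-F[...,2]>80)&(F[...,1]>90)).astype(np.uint8)
    m=cv2.morphologyEx(m,cv2.MORPH_CLOSE,np.ones((3,3))); k,l,st,ce=cv2.connectedComponentsWithStats(m)
    for i in range(1,k):
        if st[i,4]>300 and abs(ce[i]-[286,225]).max()<40:
            r=cv2.minAreaRect(np.argwhere(l==i)[:,::-1].astype(np.float32)); b=onz(c,cv2.boxPoints(r),.004)
            print(n,'mat',ce[i],onz(c,ce[i],.004).round(4),b.round(3).tolist())
q=lambda x,y:[(x+.5)/4.6-.5+325,(y+.5)/4.6-.5+155]
lip=onz(T,[q(221,284),q(303,282)],.0791); print('lip',lip.round(4),np.linalg.norm(lip[0]-lip[1]))
back=onz(T,[q(158,509),q(425,513)],.0947); print('back',back.round(4),np.linalg.norm(back[0]-back[1]))
gt=onz(T,[q(257,53),q(263,143)],.10); print('grip z.1',gt.round(4), np.linalg.norm(gt[0]-gt[1]))
m=lip.mean(0); b=back.mean(0); print('yaw lipdir',np.degrees(np.arctan2(*(lip[0]-lip[1])[[1,0]]))-90,'backdir',np.degrees(np.arctan2(*(back[0]-back[1])[[1,0]]))-90, 'axis',np.degrees(np.arctan2(*(m-b)[[1,0]])),'grip',np.degrees(np.arctan2(*(gt[0]-gt[1])[[1,0]])), 'len',np.linalg.norm((m-b)[:2]))
```

```text
T mat [285.0575304  235.18896165] [[0.4948 0.0045 0.004 ]] [[0.444, 0.082, 0.004], [0.574, 0.058, 0.004], [0.547, -0.073, 0.004], [0.419, -0.047, 0.004]]
S mat [284.29146222 212.31599607] [[4.986e-01 4.000e-04 4.000e-03]] [[0.419, -0.048, 0.004], [0.446, 0.096, 0.004], [0.574, 0.051, 0.004], [0.547, -0.084, 0.004]]
lip [[ 0.5542 -0.2262  0.0791]
 [ 0.5597 -0.2739  0.0791]] 0.048086561122690996
back [[ 0.4179 -0.1939  0.0947]
 [ 0.4289 -0.3442  0.0947]] 0.15071753183641043
grip z.1 [[ 0.6902 -0.2368  0.1   ]
 [ 0.6356 -0.2427  0.1   ]] 0.05488105158321866
yaw lipdir 6.506589292415825 backdir 4.183860766656906 axis 8.083224911803825 grip 6.1299893216990045 len 0.13487184790119536
```

```bash
cat >> h.py <<'E'
def plan(p=None,jaw=None):
    """shift (cm, tool axes) to TCP target p, and turn (deg) to bring tool y to world azimuth jaw (mod 180)"""
    s=readout.get_state(); r=R.from_quat(s['tcp_rot']); M=r.as_matrix()
    print('t',round(s['time'],2),'tcp',s['eef_pos'].round(4),'xdir',M[:,0].round(3),'jawaz',np.degrees(np.arctan2(M[1,1],M[0,1])).round(2),'open',round(s['opening'],3),'F',np.round(s['contact_force'],1),'j6',round(s['qpos'][5],2))
    print(' y',M[:,1].round(3),'z',M[:,2].round(3))
    if p is not None: print(' shift cm',(r.inv().apply(np.array(p)-s['eef_pos'])*100).round(2))
    if jaw is not None:
        a=np.degrees(np.arctan2(M[1,1],M[0,1])); d=(a-jaw+90)%180-90; print(' turn deg (tool x is down)',round(d,2))
E
python3 - <<'E'
from h import *
plan([.60,-.245,.32],96)
s=readout.get_state();r=R.from_quat(s['tcp_rot']);c=shot('wrist')
print('cam off tool',r.inv().apply(c['eye']-s['eef_pos']),'look',r.inv().apply(R.from_quat(c['orientation']).apply([0,0,-1])))
E
```

```text
t 0.35 tcp [0.2102 0.6413 0.231 ] xdir [-0.    -0.001 -1.   ] jawaz 71.85 open 0.999 F [-0.4  1.   0.3] j6 -0.15
 y [ 0.312  0.95  -0.001] z [ 0.95  -0.312 -0.   ]
 shift cm [ -8.86 -72.08  64.65]
 turn deg (tool x is down) -24.15
cam off tool [-0.14422794 -0.00032281 -0.06983386] look [0.962583   0.00121744 0.27098428]
```

Request:
drive_tool(
  steps=[
    [-4.5, 0, 0, 0, 1],
    [-4.4, -1, 1, 0, 1],
    [0, -3.6, 3.2, 0, 1],
    [0, -3.6, 3.2, 0, 1],
    [0, -3.6, 3.2, 0, 1],
    [0, -3.6, 3.2, 0, 1],
    [0, -3.6, 3.2, 0, 1],
    [0, -3.6, 3.2, 0, 1],
    [0, -3.6, 3.2, 0, 1],
    [0, -3.6, 3.2, 0, 1],
  ],
  force=60,
)

```text
time: 1.4
eef_pos: [0.3704, 0.2736, 0.3207]
tcp_rot: [0.112, 0.698, -0.111, 0.699]
contact_force: [0.3, 0.1, 0.1]
opening: 1.005
```

Request:
drive_tool(
  steps=[
    [0, -3.6, 3.2, 0, 1],
    [0, -3.6, 3.2, 0, 1],
    [0, -3.6, 3.2, 0, 1],
    [0, -3.6, 3.2, 0, 1],
    [0, -3.6, 3.2, 0, 1],
    [0, -3.6, 3.2, 0, 1],
    [0, -3.6, 3.2, 0, 1],
    [0, -3.6, 3.2, 0, 1],
    [0, -3.6, 3.2, 0, 1],
    [0, -3.6, 3.2, 0, 1],
  ],
)

```text
time: 2.4
eef_pos: [0.5625, -0.1684, 0.3205]
tcp_rot: [0.112, 0.698, -0.112, 0.698]
contact_force: [1.2, 0.4, 0.0]
opening: 1.001
```

Request:
drive_tool(
  steps=[
    [0, -3.0, 3.0, 0, 1],
    [0, 0, 2.0, -8, 1],
    [0, 0, 0, -8, 1],
    [0, 0, 0, -8.1, 1],
    [0, 0, 0, 0, 1],
    [0, 0, 0, 0, 1],
  ],
)

```text
time: 3.0
eef_pos: [0.6002, -0.2104, 0.3203]
tcp_rot: [-0.036, 0.706, 0.036, 0.706]
contact_force: [0.1, 0.2, 0.4]
opening: 1.004
```

Run:
```python
from h import *
plan([.60,-.245,.32],96)
c=shot('wrist','w1.png')
T=c;h=np.radians(6)
cv2.imwrite('pics/w1b.png',cv2.resize(c['frame'][:,:,::-1],None,fx=1.4,fy=1.4,interpolation=3))
```

```text
t 3.0 tcp [ 0.6002 -0.2104  0.3203] xdir [ 0. -0. -1.] jawaz 95.78 open 1.004 F [0.1 0.2 0.4] j6 -2.17
 y [-0.101  0.995 -0.   ] z [0.995 0.101 0.   ]
 shift cm [ 0.04 -3.44 -0.37]
 turn deg (tool x is down) -0.22
```

View pics/w1b.png

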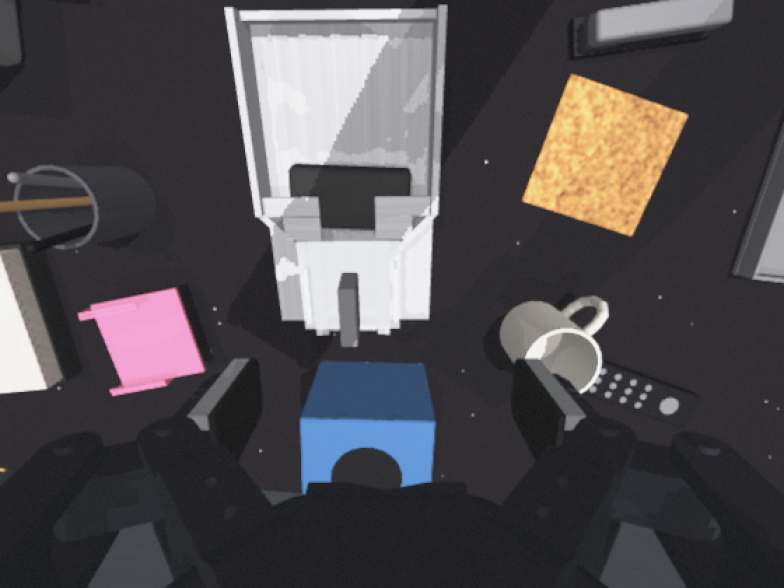

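The wrist view shows the chute from hopper at the top to throat at the bottom. The grip is at (349,310) and the bank at (350,195), with the blue box downhill from (315-425,362). I'll estimate the chute pose from wrist pixels and check it in a crop.

Run:
```python
from h import *
from scipy.optimize import least_squares
c=shot('wrist');T=shot('top');S=shot('scene')
print('box base edge',onz(c,[[315/1.4,362/1.4],[425/1.4,362/1.4]],0).round(3))
print('box top tri',tri(c,[435/1.4,420/1.4],T,[347,157]),tri(c,[300/1.4,420/1.4],T,[396,157]))
g=cv2.cvtColor(c['frame'],cv2.COLOR_RGB2GRAY)[0:255,155:325]
cv2.imwrite('pics/w1c.png',cv2.resize(cv2.createCLAHE(2,(4,4)).apply(g),None,fx=3,fy=3,interpolation=3)[150:])
cv2.imwrite('pics/w1c.png',np.hstack([cv2.resize(c['frame'][130:250,185:315,::-1],None,fx=4.6,fy=4.6,interpolation=3)]))
```

```text
box base edge [[ 0.757 -0.28   0.   ]
 [ 0.744 -0.148 -0.   ]]
box top tri (array([ 0.69942321, -0.14872378,  0.16709249]), np.float64(0.0373282771884304)) (array([ 0.65977936, -0.24433244,  0.26598109]), np.float64(0.011671255646665442))
```

View pics/w1c.png

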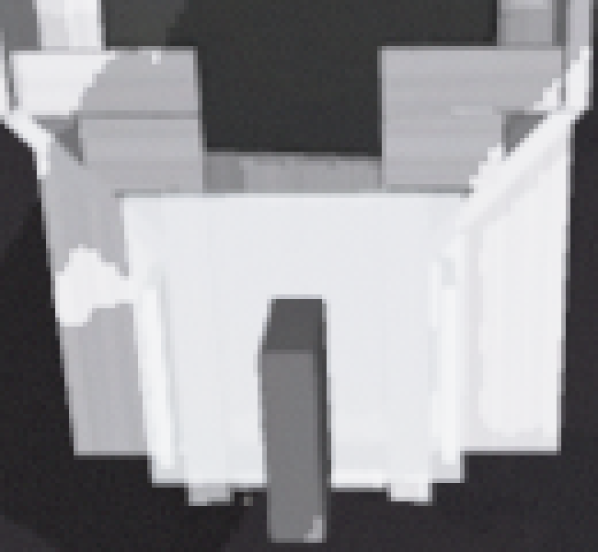

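Run:
```python
from h import *
c=shot('wrist');T=shot('top')
q=lambda x,y:[(x+.5)/4.6-.5+185,(y+.5)/4.6-.5+130]
def az(v): return np.degrees(np.arctan2(v[1],v[0])).round(2)
lip=onz(c,[q(196,47),q(381,46)],.0791); print('lip',lip.round(4),np.linalg.norm(lip[0]-lip[1]),az(lip[1]-lip[0])-90)
Wc=lip.mean(0)
for yaw in (6.,):
    A=R.from_euler('ZY',[yaw,10],degrees=True); o=Wc-A.apply([-.015,0,.032])
    def onplane(cc,uv,z):
        n=A.apply([0,0,1]); d=rays(cc,uv); e=cc['eye']-o; t=(z-e@n)/(d@n); return A.inv().apply(e+d*t[:,None])
    print('origin',o.round(4))
    print('grip top in chute',(onplane(c,[q(293,351),q(297,542)],.076)*1000).round(1).tolist())
    print('plate uphill',(onplane(c,[q(122,196),q(468,193)],.036)*1000).round(1).tolist())
    b=[[x/1.4,y/1.4] for x,y in((236,18),(440,16))]
    print('back wall top outer?',(onplane(c,b,.024)*1000).round(1).tolist())
    u=lambda x,y:[(x+.5)/4.6-.5+325,(y+.5)/4.6-.5+155]
    print('TOP: grip',(onplane(T,[u(257,53),u(263,143)],.076)*1000).round(1).tolist(),'lip',(onplane(T,[u(221,284),u(303,282)],.032)*1000).round(1).tolist())
```

```text
lip [[ 0.557  -0.2753  0.0791]
 [ 0.5516 -0.2253  0.0791]] 0.05025624591873328 6.180000000000007
origin [ 0.5635 -0.2493  0.045 ]
grip top in chute [[55.7, 1.8, 76.0], [115.7, 0.5, 76.0]]
plate uphill [[26.2, -48.4, 36.0], [25.5, 49.2, 36.0]]
back wall top outer? [[-150.2, -79.8, 24.0], [-151.3, 77.3, 24.0]]
TOP: grip [[116.0, -0.9, 76.0], [57.4, 1.4, 76.0]] lip [[-12.4, 23.9, 32.0], [-11.9, -24.2, 32.0]]
```

```bash
cat >> h.py <<'E'
A=R.from_euler('ZY',[5.8,10],degrees=True); O=np.array([.5635,-.2493,.045])
def ch(x,y,z): return O+A.apply(np.array([x,y,z])/1000)
E
python3 - <<'E'
from h import *
g=ch(86,.9,62); print(g, A.apply([0,0,1]))
plan(g+[0,0,-.0187+.002],95.8)
E
```

```text
[ 0.65838002 -0.23875781  0.09112434] [0.17275922 0.01754824 0.98480775]
t 3.3 tcp [ 0.6002 -0.2103  0.3205] xdir [ 0. -0. -1.] jawaz 95.92 open 0.997 F [-0.2 -0.3 -0.9] j6 -2.17
 y [-0.103  0.995 -0.   ] z [0.995 0.103 0.   ]
 shift cm [24.61 -3.42  5.49]
 turn deg (tool x is down) 0.12
```

Request:
drive_tool(
  steps=[
    [4.6, -3.4, 0, 0, 0.7],
    [4.0, 0, 3, 0, 0.7],
    [4, 0, 2.5, 0, 0.7],
    [4, 0, 0, 0, 0.7],
    [4, 0, 0, 0, 0.7],
    [2, 0, 0, 0, 0.7],
    [2, 0, 0, 0, 0.7],
    [0, 0, 0, 0, 0.7],
    [0, 0, 0, 0, 0.7],
  ],
)

```text
time: 4.2
eef_pos: [0.6581, -0.2343, 0.0802]
tcp_rot: [-0.037, 0.706, 0.037, 0.706]
contact_force: [0.5, -0.2, -0.5]
opening: 0.698
```

Run:
```python
from h import *
g=ch(86,.9,62)
plan(g+[0,0,-.0187+.002],95.8)
c=shot('wrist'); cv2.imwrite('pics/w2.png',c['frame'][:,:,::-1])
```

```text
t 4.2 tcp [ 0.6581 -0.2343  0.0802] xdir [-0.  0. -1.] jawaz 95.94 open 0.698 F [ 0.5 -0.2 -0.5] j6 -2.16
 y [-0.103  0.995  0.   ] z [ 0.995  0.103 -0.   ]
 shift cm [ 0.58 -0.44 -0.02]
 turn deg (tool x is down) 0.14
```

View pics/w2.png

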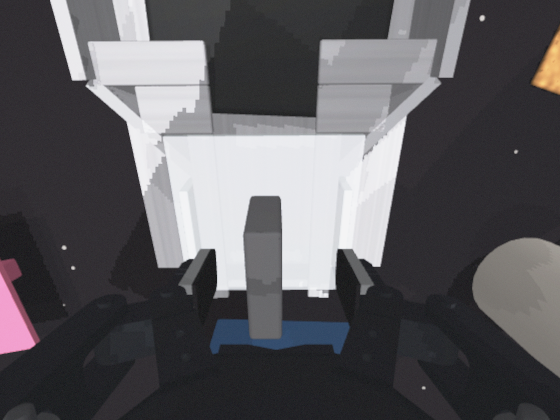

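The grip (centre column 263) is between the pads (midpoint 275), about 4 mm off, which agrees with the computed shift.

Request:
drive_tool(
  steps=[
    [0.3, -0.44, 0, 0, 0.7],
    [0.28, 0, 0, 0, 0.7],
    [0, 0, 0, 0, 0.5],
    [0, 0, 0, 0, 0.0],
    [0, 0, 0, 0, 0],
    [0, 0, 0, 0, 0],
    [0, 0, 0, 0, 0],
    [0, 0, 0, 0, 0],
  ],
  force=70,
)

```text
time: 5.05
eef_pos: [0.6587, -0.2388, 0.0747]
tcp_rot: [-0.037, 0.706, 0.037, 0.706]
contact_force: [-0.1, -0.3, 1.2]
opening: 0.179
```

Request:
drive_tool(
  steps=[
    [-0.49, 0, 0.09, 0, 0],
    [-0.49, 0, 0.09, 0, 0],
    [-0.49, 0, 0.09, 0, 0],
    [-0.49, 0, 0.09, 0, 0],
    [-0.49, 0, 0.09, 0, 0],
    [-0.49, 0, 0.09, 0, 0],
    [-0.49, 0, 0.09, 0, 0],
    [-0.49, 0, 0.09, 0, 0],
    [-0.49, 0, 0.09, 0, 0],
    [-0.49, 0, 0.09, 0, 0],
  ],
)

```text
time: 6.05
eef_pos: [0.6675, -0.2376, 0.1238]
tcp_rot: [-0.037, 0.706, 0.037, 0.706]
contact_force: [0.5, 0.1, -0.5]
opening: 0.181
```

Request:
drive_tool(
  steps=[
    [-2, 0, 0.1, 0, 0],
    [-3, 0, 0, 0, 0],
    [-3, 0, 0, 0, 0],
    [-3, 0, 0, 0, 0],
    [0, 0, 0, 0, 0],
    [0, 0, 0, 0, 0],
  ],
)

```text
time: 6.65
eef_pos: [0.6687, -0.2378, 0.234]
tcp_rot: [-0.037, 0.706, 0.036, 0.707]
contact_force: [-0.5, -0.3, -1.6]
opening: 0.172
```

Run:
```python
from h import *
plan()
c=shot('wrist'); s=shot('scene')
cv2.imwrite('pics/w3.png',np.vstack([c['frame'],])[:,:,::-1])
```

```text
t 6.65 tcp [ 0.6687 -0.2378  0.234 ] xdir [ 0.001 -0.001 -1.   ] jawaz 95.95 open 0.172 F [-0.5 -0.3 -1.6] j6 -2.16
 y [-0.104  0.995 -0.001] z [0.995 0.104 0.001]
```

View pics/w3.png

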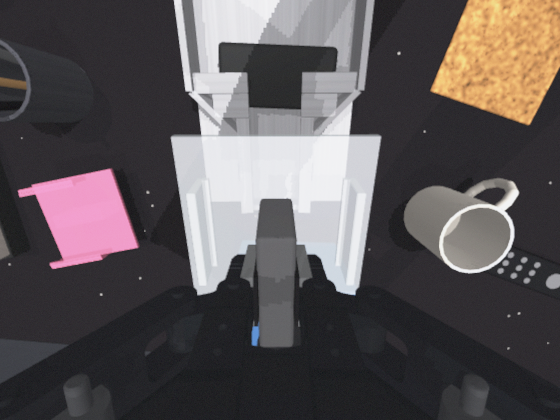

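The wrist view shows the cover in the grip, free of the chute (plate columns 172-380), with the bank still jammed at (278,75) and the mat at (505,60). Next I carry it to the mat.

Request:
drive_tool(
  steps=[
    [0, 3, -1.5, 0, 0],
    [0, 4.2, -2.2, 0, 0],
    [0, 4.2, -2.2, 0, 0],
    [0, 4.2, -2.2, 0, 0],
    [0, 4.2, -2.2, 0, 0],
    [0, 3.5, -2.0, 0, 0],
    [0, 2, -1.0, 0, 0],
    [3, 0, 0, 8.25, 0],
    [3, 0, 0, 8.25, 0],
    [3, 0, 0, 0, 0],
  ],
)

```text
time: 7.75
eef_pos: [0.5085, 0.0008, 0.1406]
tcp_rot: [0.066, 0.705, -0.066, 0.703]
contact_force: [0.2, 0.4, -0.7]
opening: 0.174
```

Request:
drive_tool(
  steps=[
    [3, 0, 0, 0, 0],
    [2, 0, 0, 0, 0],
    [0, 0, 0, 0, 0],
    [0, 0, 0, 0, 0],
  ],
)

```text
time: 8.15
eef_pos: [0.509, 0.0004, 0.0922]
tcp_rot: [0.065, 0.705, -0.065, 0.703]
contact_force: [1.1, 0.5, -1.2]
opening: 0.175
```

Run:
```python
from h import *
plan([.510,0,.055],79.5)
c=shot('wrist'); 
cv2.imwrite('pics/w4.png',c['frame'][:,:,::-1])
```

```text
t 8.15 tcp [5.09e-01 4.00e-04 9.22e-02] xdir [-0.003  0.001 -1.   ] jawaz 79.45 open 0.175 F [ 1.1  0.5 -1.2] j6 -1.59
 y [0.183 0.983 0.   ] z [ 0.983 -0.183 -0.003]
 shift cm [ 3.72 -0.02  0.11]
 turn deg (tool x is down) -0.05
```

View pics/w4.png

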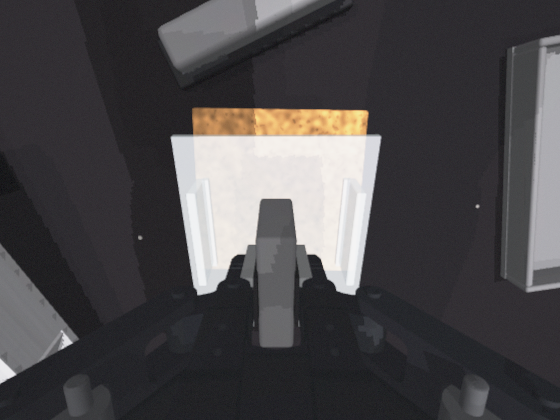

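The mat (193-367, row 108) is square with the cover and centred on it. I lower it with a light grip so it can pivot level.

Request:
drive_tool(
  steps=[
    [2, 0, 0, 0, 0],
    [1.5, 0, 0, 0, 0],
    [0.2, 0, 0, 0, 0],
    [0, 0, 0, 0, 0],
    [0.2, 0, 0, 0, 0],
    [0.2, 0, 0, 0, 0],
    [0.2, 0, 0, 0, 0],
    [0, 0, 0, 0, 0],
  ],
  force=22,
)

```text
time: 9.0
eef_pos: [0.5099, 0.0002, 0.0503]
tcp_rot: [0.065, 0.704, -0.065, 0.704]
contact_force: [-0.0, 0.1, -1.7]
opening: 0.174
```

Request:
drive_tool(
  steps=[
    [0.1, 0, 0, 0, 0],
    [0.1, 0, 0, 0, 0],
    [0.1, 0, 0, 0, 0],
    [0, 0, 0, 0, 0],
  ],
)

```text
time: 9.4
eef_pos: [0.5098, 0.0002, 0.0471]
tcp_rot: [0.065, 0.704, -0.065, 0.704]
contact_force: [-0.9, -0.1, -1.1]
opening: 0.177
```

Request:
drive_tool(
  steps=[
    [0.1, 0, 0, 0, 0],
    [0.1, 0, 0, 0, 0],
    [0.1, 0, 0, 0, 0],
    [0, 0, 0, 0, 0],
  ],
)

```text
time: 9.8
eef_pos: [0.5102, 0.0001, 0.0454]
tcp_rot: [0.065, 0.704, -0.065, 0.704]
contact_force: [-2.8, -0.2, 6.3]
opening: 0.18
```

Request:
drive_tool(
  steps=[
    [0.1, 0, 0, 0, 0],
    [0.1, 0, 0, 0, 0],
    [0, 0, 0, 0, 0],
  ],
)

```text
time: 10.1
eef_pos: [0.5104, 0.0001, 0.0453]
tcp_rot: [0.065, 0.705, -0.065, 0.703]
contact_force: [-8.4, 1.3, 17.5]
opening: 0.173
```

Request:
drive_tool(
  steps=[
    [0, 0, 0, 0, 0.17],
    [0, 0, 0, 0, 0.175],
    [0, 0, 0, 0, 0.18],
    [0, 0, 0, 0, 0.185],
    [0, 0, 0, 0, 0.19],
  ],
  force=20,
)

```text
time: 10.6
eef_pos: [0.511, -0.0, 0.0437]
tcp_rot: [0.065, 0.703, -0.065, 0.705]
contact_force: [-0.6, 0.6, 0.1]
opening: 0.187
```

Run:
```python
from h import *
plan()
c=shot('wrist','w5.png'); a=cv2.imread('pics/w4.png',0).astype(int); b=cv2.cvtColor(c['frame'],cv2.COLOR_RGB2GRAY).astype(int)
print(a[120:160:2,230]);print(b[110:175:2,230])
```

```text
t 10.6 tcp [ 0.511  -0.      0.0437] xdir [ 0.003 -0.001 -1.   ] jawaz 79.46 open 0.187 F [-0.6  0.6  0.1] j6 -1.59
 y [ 0.183  0.983 -0.   ] z [ 0.983 -0.183  0.003]
[130 124 125 121 118 120 123 143 208 233 234 234 235 235 236 236 233 232
 233 233]
[114 130 152 198 237 236 236 235 234 233 232 232 231 230 227 228 229 229
 230 231 232 233 233 234 234 233 232 231 231 231 231 233 235]
```

Run:
```python
from h import *
c=shot('wrist'); d=np.array([.983,-.183,0]);l=np.array([.183,.983,0])
for h in (.0,.010): print(proj(c,np.array([.511,0,.032+h])-.06*d-.02*l),proj(c,np.array([.511,0,.032+h])-.06*d+.02*l))
```

```text
[[236.18682069 144.1705753 ]] [[315.41215798 144.14915046]]
[[233.53664712 145.63114699]] [[318.11043795 145.60780693]]
```

Run:
```python
from h import *
a=cv2.imread('pics/w5.png'); s=shot('scene')['frame'][170:250,240:340,::-1]
cv2.imwrite('pics/w5v.png',np.hstack([a[60:],cv2.resize(s,(240,192),interpolation=3)] if 0 else [a[60:],np.vstack([cv2.resize(s,(240,192),interpolation=3),np.zeros((168,240,3),np.uint8)])]))
```

```text
(no output)
```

View pics/w5v.png

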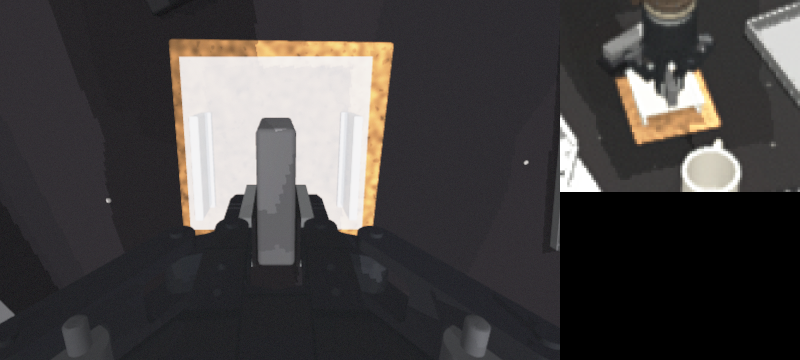

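The wrist picture shows the cover level on the mat, with the plate at columns 180-372 and cork visible all round. The force is about 0, so I release it and go to the push spot.

Request:
drive_tool(
  steps=[
    [0, 0, 0, 0, 0.3],
    [0, 0, 0, 0, 0.5],
    [0, 0, 0, 0, 0.7],
    [0, 0, 0, 0, 0.7],
    [-1, 0, 0, 0, 0.7],
    [-3, 0, 0, 0, 0.7],
    [-4, 0, 0, 0, 0.7],
    [-4, 0, 0, 0, 0.7],
    [-3, 0, 0, 0, 0.5],
    [0, 0, 0, 0, 0],
  ],
  force=40,
)

```text
time: 11.75
eef_pos: [0.5133, -0.0004, 0.1991]
tcp_rot: [0.064, 0.7, -0.065, 0.708]
contact_force: [-0.2, -0.3, 1.2]
opening: 0.371
```

Run:
```python
from h import *
print(ch(55,0.5,10)); plan(ch(55,.5,10),95.8)
```

```text
[ 0.61906421 -0.24315342  0.04529743]
t 11.75 tcp [ 5.133e-01 -4.000e-04  1.991e-01] xdir [ 0.012 -0.002 -1.   ] jawaz 79.46 open 0.371 F [-0.2 -0.3  1.2] j6 -1.59
 y [ 0.183  0.983 -0.   ] z [ 0.983 -0.183  0.012]
 shift cm [ 15.56 -21.93  14.65]
 turn deg (tool x is down) -16.34
```

Request:
drive_tool(
  steps=[
    [0, -3.65, 2.44, 0, 0],
    [0, -3.65, 2.44, 0, 0],
    [0, -3.65, 2.44, 0, 0],
    [0, -3.65, 2.44, 0, 0],
    [0, -3.65, 2.44, 0, 0],
    [0, -3.65, 2.44, 0, 0],
    [0, 0, 0, -8.2, 0],
    [0, 0, 0, -8.1, 0],
    [0, 0, 0, 0, 0],
    [0, 0, 0, 0, 0],
  ],
)

```text
time: 12.75
eef_pos: [0.6133, -0.2416, 0.1915]
tcp_rot: [-0.034, 0.707, 0.035, 0.706]
contact_force: [0.6, -0.0, 0.4]
opening: -0.0
```

Run:
```python
from h import *
plan(ch(55,.5,10),95.8)
c=shot('wrist'); cv2.imwrite('pics/w6.png',c['frame'][:,:,::-1])
```

```text
t 12.75 tcp [ 0.6133 -0.2416  0.1915] xdir [-0.001  0.001 -1.   ] jawaz 95.59 open -0.0 F [ 0.6 -0.   0.4] j6 -2.2
 y [-0.097  0.995  0.001] z [ 0.995  0.097 -0.001]
 shift cm [14.62 -0.22  0.57]
 turn deg (tool x is down) -0.21
```

View pics/w6.png

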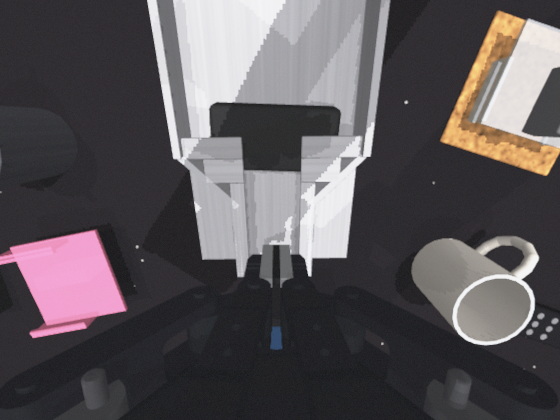

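The picture shows the open slot (columns 243-303) with the shut fingers (262-292) above it. The bank's uphill edge runs (213,105)-(338,108), and the cover stands on the mat. Descending.

Request:
drive_tool(
  steps=[
    [4, -0.2, 0.57, 0, 0],
    [4, 0, 0, 0, 0],
    [3, 0, 0, 0, 0],
    [1.5, 0, 0, 0, 0],
    [1.2, 0, 0, 0, 0],
    [0.9, 0, 0, 0, 0],
    [0, 0, 0, 0, 0],
  ],
)

```text
time: 13.5
eef_pos: [0.6197, -0.2433, 0.0461]
tcp_rot: [-0.035, 0.706, 0.035, 0.706]
contact_force: [0.1, 0.2, 0.0]
opening: 0.0
```

Run:
```python
from h import *
plan(ch(55,.5,10),95.8)
s=readout.get_state(); print('tcp in chute',(A.inv().apply(s['eef_pos']-O)*1000).round(1))
```

```text
t 13.5 tcp [ 0.6197 -0.2433  0.0461] xdir [-0.  0. -1.] jawaz 95.74 open 0.0 F [0.1 0.2 0. ] j6 -2.2
 y [-0.1    0.995  0.   ] z [ 0.995  0.1   -0.   ]
 shift cm [ 0.08  0.02 -0.06]
 turn deg (tool x is down) -0.06
tcp in chute [55.4  0.3 10.9]
```

Push uphill, 8 mm per row at first.

Request:
drive_tool(
  steps=[
    [-0.14, 0, -0.79, 0, 0],
    [-0.14, 0, -0.79, 0, 0],
    [-0.14, 0, -0.79, 0, 0],
    [-0.105, 0, -0.59, 0, 0],
    [-0.105, 0, -0.59, 0, 0],
    [-0.105, 0, -0.59, 0, 0],
    [-0.105, 0, -0.59, 0, 0],
    [-0.105, 0, -0.59, 0, 0],
  ],
)

```text
time: 14.3
eef_pos: [0.5683, -0.249, 0.057]
tcp_rot: [-0.036, 0.704, 0.034, 0.709]
contact_force: [1.8, 0.1, -0.9]
opening: -0.002
```

Request:
drive_tool(
  steps=[
    [-0.105, 0, -0.59, 0, 0],
    [-0.105, 0, -0.59, 0, 0],
    [-0.105, 0, -0.59, 0, 0],
    [-0.105, 0, -0.59, 0, 0],
  ],
)

```text
time: 14.7
eef_pos: [0.5434, -0.2515, 0.061]
tcp_rot: [-0.036, 0.706, 0.035, 0.707]
contact_force: [4.3, -0.6, 2.1]
opening: 0.001
```

Run:
```python
from h import *
plan()
s=readout.get_state(); print('tcp in chute',(A.inv().apply(s['eef_pos']-O)*1000).round(1))
c=shot('wrist'); cv2.imwrite('pics/w7.png',c['frame'][:,:,::-1])
```

```text
t 14.7 tcp [ 0.5434 -0.2515  0.061 ] xdir [ 0.002 -0.001 -1.   ] jawaz 95.74 open 0.001 F [ 4.3 -0.6  2.1] j6 -2.27
 y [-0.1    0.995 -0.001] z [0.995 0.1   0.002]
tcp in chute [-22.7  -0.2  12.2]
```

Request:
drive_tool(
  steps=[
    [-0.105, 0, -0.59, 0, 0],
    [-0.1, 0, -0.5, 0, 0],
    [-0.08, 0, -0.4, 0, 0],
    [0, 0, 0, 0, 0],
    [0, 0, 0, 0, 0],
    [0, 0, 0.5, 0, 0],
    [-2, 0, 0.5, 0, 0],
    [-5, 0, 0, 0, 0],
    [-5, 0, 0, 0, 0],
    [-2, 0, 0, 0, 0],
  ],
)

```text
time: 15.75
eef_pos: [0.5397, -0.2524, 0.2077]
tcp_rot: [-0.037, 0.705, 0.034, 0.707]
contact_force: [1.1, -0.7, 0.3]
opening: 0.0
```

Request:
drive_tool(
  steps=[
    [0, 0, 0, 0, 1],
    [0, 0, 0, 0, 1],
  ],
)

```text
time: 15.95
eef_pos: [0.5376, -0.2509, 0.2014]
tcp_rot: [-0.035, 0.707, 0.036, 0.705]
contact_force: [-0.9, -0.3, -0.1]
opening: 0.333
```

Run:
```python
from h import *
plan()
c=shot('wrist','w8.png'); g=cv2.cvtColor(c['frame'],cv2.COLOR_RGB2GRAY)
m=(g<60).astype(np.uint8); k,l,st,ce=cv2.connectedComponentsWithStats(m)
for i in range(1,k):
    if st[i,4]>1500: print(st[i],ce[i], cv2.minAreaRect(np.argwhere(l==i)[:,::-1].astype(np.float32)))
```

```text
t 15.95 tcp [ 0.5376 -0.2509  0.2014] xdir [-0.003  0.001 -1.   ] jawaz 95.76 open 0.333 F [-0.9 -0.3 -0.1] j6 -2.28
 y [-0.1    0.995  0.002] z [ 0.995  0.1   -0.003]
[     0      0    560    420 161171] [265.46111273 220.22173964] ((279.5, 209.5), (419.0, 559.0), 90.0)
[ 220   93  137  100 7435] [287.80564896 144.7731002 ] ((287.32989501953125, 145.27285766601562), (127.16018676757812, 66.99449157714844), 21.161258697509766)
```

View pics/w8.png

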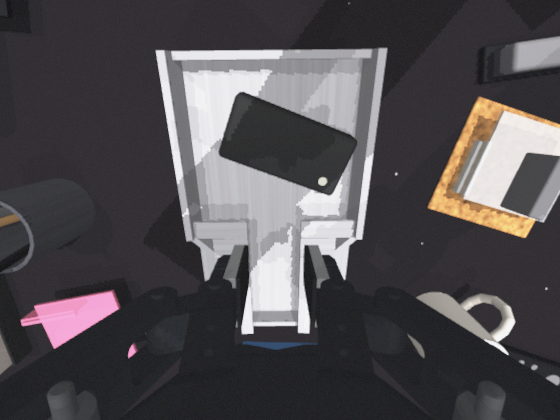

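The bank is clear in the hopper at (287,145), turned about 21° in the image, and its lowest corner (row 194) is uphill of the lips (row 222). I measure its pose on its top-face plane.

Run:
```python
from h import *
c=shot('wrist'); g=cv2.cvtColor(c['frame'],cv2.COLOR_RGB2GRAY)
m=(g<60).astype(np.uint8); k,l,st,ce=cv2.connectedComponentsWithStats(m)
i=[i for i in range(1,k) if st[i,4]>3000 and abs(ce[i]-[287,145]).max()<30][0]
r=cv2.minAreaRect(np.argwhere(l==i)[:,::-1].astype(np.float32)); B=cv2.boxPoints(r)
n=A.apply([0,0,1]); d=rays(c,B); e=c['eye']-O; P=e+d*((.024-e@n)/(d@n))[:,None]; Q=A.inv().apply(P)*1000
print(Q.round(1), 'sides',np.linalg.norm(Q[0]-Q[1]),np.linalg.norm(Q[1]-Q[2]))
ctr=Q.mean(0); a,b=Q[1]-Q[0],Q[2]-Q[1]; s=a if np.linalg.norm(a)<np.linalg.norm(b) else b
W=A.apply(s); az=np.degrees(np.arctan2(W[1],W[0])); print('centre chute',ctr,'short-axis az world',az)
cen=ch(ctr[0],ctr[1],12); print('world centre',cen); plan(cen+[0,0,-.0187],az)
for L in (O,): pass
```

```text
[[ -76.1  -50.6   24. ]
 [-126.8  -28.1   24. ]
 [ -92.1   71.9   24. ]
 [ -34.3   57.6   24. ]] sides 55.500047067041194 105.860705473661
centre chute [-82.3125158   12.72264862  24.        ] short-axis az world 161.5544680634525
world centre [ 0.48364038 -0.24462373  0.07111111]
t 16.05 tcp [ 0.5369 -0.2505  0.1995] xdir [-0.005  0.003 -1.   ] jawaz 95.76 open 0.502 F [ 0.3 -0.2  0.4] j6 -2.28
 y [-0.1    0.995  0.004] z [ 0.995  0.1   -0.005]
 shift cm [14.74  1.06 -5.17]
 turn deg (tool x is down) -65.8
```

Request:
drive_tool(
  steps=[
    [0, 1.06, -2.6, 0, 1],
    [0, 0, -2.57, 0, 1],
    [0, 0, 0, 8.45, 1],
    [0, 0, 0, 8.45, 1],
    [0, 0, 0, 8.45, 1],
    [0, 0, 0, 8.45, 1],
    [0, 0, 0, 8.45, 1],
    [0, 0, 0, 8.45, 1],
    [0, 0, 0, 8.45, 1],
    [0, 0, 0, 8.45, 1],
  ],
)

```text
time: 17.05
eef_pos: [0.4846, -0.2453, 0.1999]
tcp_rot: [0.365, 0.607, -0.365, 0.603]
contact_force: [0.2, -0.3, -0.5]
opening: 1.002
```

Request:
drive_tool(
  steps=[
    [0, 0, 0, 8.45, 1],
    [0, 0, 0, 8.45, 1],
    [0, 0, 0, 8.45, 1],
    [0, 0, 0, 8.45, 1],
    [0, 0, 0, 8.4, 1],
    [0, 0, 0, 0, 1],
    [0, 0, 0, 0, 1],
  ],
)

```text
time: 17.75
eef_pos: [0.4851, -0.2456, 0.201]
tcp_rot: [-0.556, -0.437, 0.557, -0.435]
contact_force: [-0.4, -0.9, 0.5]
opening: 1.004
```

Run:
```python
from h import *
p=ch(-82.3,12.7,0)+A.apply([0,0,.012])*[1,1,0]+[0,0,.004]; print(p)
plan(p,166)
c=shot('wrist','w9.png'); g=cv2.cvtColor(c['frame'],cv2.COLOR_RGB2GRAY)
```

```text
[ 0.48365493 -0.24464502  0.06329125]
t 17.75 tcp [ 0.4851 -0.2456  0.201 ] xdir [-0.003  0.002 -1.   ] jawaz -13.88 open 1.004 F [-0.4 -0.9  0.5] j6 -0.41
 y [ 0.971 -0.24  -0.003] z [-0.24  -0.971 -0.001]
 shift cm [13.77 -0.12 -0.04]
 turn deg (tool x is down) 0.12
```

View pics/w9.png

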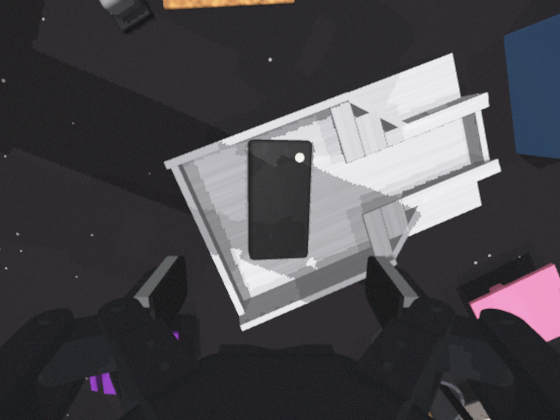

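The bank (columns 249-312, rows 140-258) lies square between the open fingers, so I descend. From here I rely on numbers only, since all 12 pictures are used.

Request:
drive_tool(
  steps=[
    [4, 0, 0, 0, 1],
    [4, 0, 0, 0, 1],
    [3, 0, 0, 0, 1],
    [1.5, 0, 0, 0, 1],
    [0.7, 0, 0, 0, 1],
    [0.5, 0, 0, 0, 1],
    [0, 0, 0, 0, 1],
    [0, 0, 0, 0, 1],
  ],
  force=50,
)

```text
time: 18.6
eef_pos: [0.4868, -0.2469, 0.0673]
tcp_rot: [0.558, 0.434, -0.557, 0.436]
contact_force: [-0.2, -0.0, 1.1]
opening: 1.0
```

Request:
drive_tool(
  steps=[
    [0, 0, 0, 0, 0.85],
    [0, 0, 0, 0, 0.75],
    [0, 0, 0, 0, 0.7],
  ],
)

```text
time: 18.9
eef_pos: [0.4863, -0.2465, 0.0665]
tcp_rot: [0.558, 0.434, -0.557, 0.436]
contact_force: [1.0, 0.1, 0.5]
opening: 0.705
```

Request:
drive_tool(
  steps=[
    [0.15, 0, 0, 0, 0.7],
    [0.1, 0, 0, 0, 0.7],
    [0, 0, 0, 0, 0.7],
    [0, 0, 0, 0, 0.5],
    [0, 0, 0, 0, 0.3],
    [0, 0, 0, 0, 0.3],
    [0, 0, 0, 0, 0.3],
  ],
)

```text
time: 19.6
eef_pos: [0.4866, -0.2466, 0.0643]
tcp_rot: [0.558, 0.434, -0.557, 0.436]
contact_force: [2.6, 0.4, 6.0]
opening: 0.654
```

Request:
drive_tool(
  steps=[
    [-0.2, 0, 0, 0, 0.3],
    [-0.4, 0, 0, 0, 0.3],
    [-1, 0, 0, 0, 0.3],
    [0, 0, 0, 0, 0.3],
    [0, 0, 0, 0, 0.3],
  ],
  force=80,
)

```text
time: 20.1
eef_pos: [0.4856, -0.2457, 0.0793]
tcp_rot: [0.558, 0.435, -0.557, 0.435]
contact_force: [0.7, -0.0, -1.7]
opening: 0.633
```

Request:
drive_tool(
  steps=[
    [-2, 0, 0, 0, 0.3],
    [-4, 0, 0, 0, 0.3],
    [-4, 0, 0, 0, 0.3],
    [-3, 0, 0, 0, 0.3],
    [-2, 0, 0, 0, 0.3],
    [0, 0, 0, 0, 0.3],
    [0, -0.5, -2.2, 0, 0.3],
    [0, -0.8, -4, 0, 0.3],
    [0, -0.8, -4.1, 0, 0.3],
    [0, -0.8, -4.2, 0, 0.3],
  ],
)

```text
time: 21.1
eef_pos: [0.4915, -0.0967, 0.2267]
tcp_rot: [-0.557, -0.436, 0.558, -0.433]
contact_force: [-0.2, 1.0, -2.4]
opening: 0.643
```

Request:
drive_tool(
  steps=[
    [0, -0.8, -4.2, 0, 0.3],
    [0, -0.8, -4.2, 0, 0.3],
    [0, -0.8, -4.2, 0, 0.3],
    [0, -0.8, -4.2, 0, 0.3],
    [0, -0.8, -4.2, 0, 0.3],
    [0, -0.8, -4.2, 0, 0.3],
    [0, -0.5, -2.5, 0, 0.3],
    [0, 0, 0, -7, 0.3],
    [0, 0, 0, -7, 0.3],
    [0, 0, 0, 0, 0.3],
  ],
)

```text
time: 22.1
eef_pos: [0.5073, 0.1834, 0.2267]
tcp_rot: [-0.499, -0.501, 0.501, -0.499]
contact_force: [0.6, 0.8, -2.4]
opening: 0.634
```

Run:
```python
from h import *
plan([.5105,.256,.1],0)
for n in('wrist','scene'):
    c=shot(n,n+'10.png'); g=cv2.cvtColor(c['frame'],cv2.COLOR_RGB2GRAY)
    print(n,'tray pred',proj(c,[[.5105+sx*.09,.256+sy*.075,.028] for sx,sy in((-1,-1),(1,-1),(1,1),(-1,1))]).round(0).tolist())
    # bank: dark blob / tray edges
    if n=='wrist':
        b=cv2.medianBlur(g,3); np.set_printoptions(linewidth=250)
        for r in (40,100,160): print(r,b[r,::8])
        for q in (100,450): print('col',q,b[::8,q])
```

```text
t 22.1 tcp [0.5073 0.1834 0.2267] xdir [-0.005 -0.001 -1.   ] jawaz -0.01 open 0.634 F [ 0.6  0.8 -2.4] j6 0.16
 y [ 1.    -0.    -0.005] z [-0.    -1.     0.001]
 shift cm [12.66  0.37 -7.27]
 turn deg (tool x is down) -0.01
wrist tray pred [[203.0, 187.0], [358.0, 187.0], [369.0, 43.0], [193.0, 44.0]]
40 [70 70 70 69 69 70 70 70 70 70 70 70 70 71 71 70 70 70 70 71 71 71 71 71 71 71 72 70 71 71 71 70 71 71 72 70 72 71 68 66 66 66 66 65 66 66 65 66 65 66 67 66 70 71 70 70 70 70 71 70 70 69 70 70 69 70 70 69 69 70]
100 [ 65  64  65  66  65  65  65  65  66  66  66  65  65  66  65  66  66  66  66  66  66  66  66  66  65 223 161 234 234 234 235 235 235 235 235 235 235 234 234 234 233 233 232 232 219 113  66  66  66  66  66  67  72  71  71  70  70  70  70  70  71  70
  70  71  71  70  69  71  70  70]
160 [ 65  65  66  65  66  65  66  66  66  66  66  66  66  66  66  66  66  66  67  65  66  67  67  72  71  69 100  82  95  95  97  95  96  96  96  96  94  94  93  91  90  87  81 227 141 154  71  71  71  72  71  71  71  71  71  71  72  71  71  72  71  71
  71  71  70  70  70  71  70  70]
col 100 [69 70 70 70 70 70 71 71 65 66 66 66 66 65 66 65 66 66 66 66 66 71 72 71 68 69 71 70 68 67 68 68 68 52 53 55 54 54 56 56 55 55 49 50 70 50 51 50 50 48 49 48 69]
col 450 [ 70  70  70  71  71  71  70  71  71  70  71  71  71  71  72  70  71  72  71  71  72  72  71  71  71  72  71  71  68  67  41  43  63  69 143  70  68  68  51  50  50  51  50  56 237  52  51  50  51  49  49  49 104]
scene tray pred [[317.0, 178.0], [342.0, 210.0], [377.0, 196.0], [350.0, 166.0]]
```

Run:
```python
from h import *
for n,(x0,x1,y0,y1) in(('wrist',(150,420,10,235)),('scene',(300,390,150,220))):
    c=shot(n); g=cv2.medianBlur(cv2.cvtColor(c['frame'],cv2.COLOR_RGB2GRAY),3)
    m=np.zeros_like(g); m[y0:y1,x0:x1]=g[y0:y1,x0:x1]>80
    m=cv2.morphologyEx(m,cv2.MORPH_CLOSE,np.ones((7,7))); k,l,st,ce=cv2.connectedComponentsWithStats(m); i=1+np.argmax(st[1:,4])
    h=cv2.convexHull(np.argwhere(l==i)[:,::-1].astype(np.int32)); q=cv2.approxPolyDP(h,6,True)[:,0]; r=cv2.minAreaRect(h.astype(np.float32))
    print(n,st[i],r); print(q.tolist()); print(onz(c,q,.028).round(3).tolist())
```

```text
wrist [  188    42   182   193 29780] ((278.4999694824219, 137.99998474121094), (180.99996948242188, 191.99996948242188), -0.0)
[[367, 43], [358, 182], [334, 234], [219, 234], [201, 181], [193, 43]]
[[0.6, 0.331, 0.028], [0.601, 0.186, 0.028], [0.577, 0.122, 0.028], [0.437, 0.123, 0.028], [0.42, 0.188, 0.028], [0.422, 0.332, 0.028]]
scene [ 317  167   60   49 1736] ((346.34002685546875, 189.6199951171875), (53.000003814697266, 39.80000686645508), 53.130104064941406)
[[375, 201], [342, 215], [317, 179], [351, 167]]
[[0.617, 0.311, 0.028], [0.619, 0.168, 0.028], [0.425, 0.177, 0.028], [0.428, 0.329, 0.028]]
```

Request:
drive_tool(
  steps=[
    [0, 0.35, -3.7, 0, 0.3],
    [0, 0, -3.6, 0, 0.3],
    [3, 0, 0, 0, 0.3],
    [4, 0, 0, 0, 0.3],
    [4, 0, 0, 0, 0.3],
    [4, 0, 0, 0, 0.3],
    [2.5, 0, 0, 0, 0.3],
    [1, 0, 0, 0, 0.3],
    [0, 0, 0, 0, 0.3],
    [0, 0, 0, 0, 0.3],
  ],
)

```text
time: 23.3
eef_pos: [0.5137, 0.2564, 0.0458]
tcp_rot: [0.501, 0.499, -0.5, 0.5]
contact_force: [0.8, -0.1, -1.9]
opening: 0.641
```

Request:
drive_tool(
  steps=[
    [0.5, 0, 0, 0, 0.3],
    [0.5, 0, 0, 0, 0.3],
    [0.3, 0, 0, 0, 0.3],
    [0.2, 0, 0, 0, 0.3],
    [0.2, 0, 0, 0, 0.3],
    [0, 0, 0, 0, 0.3],
  ],
  force=40,
)

```text
time: 23.9
eef_pos: [0.5121, 0.256, 0.027]
tcp_rot: [-0.5, -0.5, 0.5, -0.5]
contact_force: [0.2, 0.2, -2.0]
opening: 0.64
```

Request:
drive_tool(
  steps=[
    [0.2, 0, 0, 0, 0.3],
    [0.2, 0, 0, 0, 0.3],
    [0.2, 0, 0, 0, 0.3],
    [0.1, 0, 0, 0, 0.3],
    [0, 0, 0, 0, 0.3],
  ],
)

```text
time: 24.4
eef_pos: [0.5121, 0.2561, 0.02]
tcp_rot: [-0.5, -0.5, 0.5, -0.5]
contact_force: [0.1, 0.3, -2.4]
opening: 0.639
```

Request:
drive_tool(
  steps=[
    [0.1, 0, 0, 0, 0.3],
    [0.1, 0, 0, 0, 0.3],
    [0.1, 0, 0, 0, 0.3],
    [0, 0, 0, 0, 0.3],
  ],
  force=30,
)

```text
time: 24.8
eef_pos: [0.5125, 0.256, 0.0175]
tcp_rot: [0.5, 0.5, -0.5, 0.5]
contact_force: [-0.9, -1.5, -0.0]
opening: 0.642
```

Request:
drive_tool(
  steps=[
    [0.1, 0, 0, 0, 0.3],
    [0.1, 0, 0, 0, 0.3],
    [0, 0, 0, 0, 0.3],
  ],
)

```text
time: 25.1
eef_pos: [0.5128, 0.2559, 0.0162]
tcp_rot: [0.5, 0.5, -0.5, 0.5]
contact_force: [-3.3, -2.5, 6.2]
opening: 0.643
```

Request:
drive_tool(
  steps=[
    [0.1, 0, 0, 0, 0.3],
    [0.1, 0, 0, 0, 0.3],
    [0, 0, 0, 0, 0.3],
  ],
  force=20,
)

```text
time: 25.4
eef_pos: [0.5132, 0.2557, 0.0152]
tcp_rot: [0.5, 0.5, -0.5, 0.5]
contact_force: [-5.4, -6.3, 10.1]
opening: 0.641
```

Run:
```python
from h import *
plan(); print(readout.get_state()['wrist_torque'])
c=shot('wrist','w11.png'); g=cv2.cvtColor(c['frame'],cv2.COLOR_RGB2GRAY)
np.set_printoptions(linewidth=250)
for r in range(60,260,20): print(r,g[r,150:410:5])
print('pred bank top level',proj(c,[[.5128+a*.028,.256+b*.055,.029] for a,b in((-1,-1),(1,-1),(1,1),(-1,1))]).round(0).tolist())
```

```text
t 25.4 tcp [0.5132 0.2557 0.0152] xdir [ 0.001 -0.001 -1.   ] jawaz -0.03 open 0.641 F [-5.4 -6.3 10.1] j6 0.29
 y [ 1.    -0.001  0.001] z [-0.001 -1.     0.001]
[-0.42411221  0.52372469  0.1209104 ]
60 [69 67 68 68 66 68 68 68 69 68 70 71 72 69 69 67 68 69 69 70 68 68 68 70 69 68 69 71 69 68 68 68 67 67 69 69 67 66 69 66 70 69 68 68 68 69 69 68 69 69 66 68]
80 [68 68 68 67 68 69 68 67 69 67 70 69 68 66 69 70 68 66 67 71 67 70 67 68 68 70 67 66 69 69 68 70 67 71 68 66 70 69 69 70 67 69 68 67 68 69 69 68 71 68 67 69]
100 [67 68 67 69 66 69 68 66 69 69 69 67 68 69 70 65 69 69 70 69 65 68 69 70 69 67 65 69 70 69 68 70 68 70 68 68 66 69 69 70 67 69 68 68 69 68 70 66 69 67 68 68]
120 [147 147 148 148 148 148 149 149 148 150 149 149 150 148 150 150 151 151 150 152 150 151 151 152 151 145 144 145 145 140 137 138 137 134 132 132 133 128 126 124 127 121 122 126 126 123 126 127 130 129 129 130]
140 [231 231 231 232 232 233 233 232 233 233 233 234 234 234 233 234 233 234 235 235 235 235 235 235 236 235 235 235 235 235 235 236 235 235 235 234 233 234 234 233 234 233 233 231 231 232 233 231 231 
[... 467 characters left out ...]
20 229 229 229 228 229 229 221  79  98 110 108 110 109 107 107 106 107 104 104 104 102 100 100 101 100 100  99 241  93  97  95  87 230 229 229 228 229 229 229 229 229 228 229 228 229 229]
220 [219 220 220 228 218 219 219 219 220 219 219 220 219  81  95 107 107 107 106 106 108 104 104 103 104 101 101 102 102 100 101  98 100  94  95  95  95  79 228 228 229 228 229 229 229 227 229 228 228 228 228 228]
240 [219 218 219 218 218 219 218 219 219 219 219 219 219 158  84  94  95  94  95 106 104 104 105 103 102 105 100 102 101  97  99  97  97  94  94  97  95  63 162 162 161 162 164 162 162 162 162 163 164 162 163 162]
pred bank top level [[224.0, 367.0], [330.0, 367.0], [343.0, 156.0], [212.0, 156.0]]
```

Request:
drive_tool(
  steps=[
    [0.1, 0, 0, 0, 0.3],
    [0.1, 0, 0, 0, 0.3],
    [0, 0, 0, 0, 0.3],
  ],
)

```text
time: 25.75
eef_pos: [0.5136, 0.2558, 0.0148]
tcp_rot: [0.5, 0.499, -0.5, 0.5]
contact_force: [-7.3, -7.0, 16.4]
opening: 0.639
```

Request:
drive_tool(
  steps=[
    [0, 0, 0, 0, 0.635],
    [0, 0, 0, 0, 0.64],
    [0, 0, 0, 0, 0.645],
    [0, 0, 0, 0, 0.65],
    [0, 0, 0, 0, 0.655],
    [0, 0, 0, 0, 0.66],
  ],
)

```text
time: 26.35
eef_pos: [0.5139, 0.2561, 0.0138]
tcp_rot: [0.501, 0.499, -0.5, 0.5]
contact_force: [-3.1, -5.1, 10.5]
opening: 0.659
```

Request:
drive_tool(
  steps=[
    [0, 0, 0, 0, 0.665],
    [0, 0, 0, 0, 0.67],
    [0, 0, 0, 0, 0.675],
    [0, 0, 0, 0, 0.68],
  ],
)

```text
time: 26.75
eef_pos: [0.5124, 0.2563, 0.0112]
tcp_rot: [0.5, 0.5, -0.5, 0.5]
contact_force: [-0.4, -0.2, -0.3]
opening: 0.682
```

Request:
drive_tool(
  steps=[
    [0, 0, 0, 0, 0.69],
    [0, 0, 0, 0, 0.7],
    [0, 0, 0, 0, 0.7],
  ],
)

```text
time: 27.05
eef_pos: [0.5122, 0.2562, 0.0111]
tcp_rot: [-0.5, -0.5, 0.5, -0.5]
contact_force: [-0.3, 0.4, 0.3]
opening: 0.702
```

Released, force zero. I open a little more, retreat, and check numerically.

Request:
drive_tool(
  steps=[
    [0, 0, 0, 0, 0.85],
    [0, 0, 0, 0, 0.95],
    [0, 0, 0, 0, 0.95],
    [-1, 0, 0, 0, 0.95],
    [-3, 0, 0, 0, 0.95],
    [-4, 0, 0, 0, 0.95],
    [-5, 0, 0, 0, 0.95],
    [-5, 0, 0, 0, 0.95],
    [0, 0, 0, 0, 0.95],
    [0, 0, 0, 0, 0.95],
  ],
)

```text
time: 28.05
eef_pos: [0.5134, 0.2565, 0.1943]
tcp_rot: [0.502, 0.499, -0.499, 0.501]
contact_force: [0.7, -0.8, -1.1]
opening: 0.953
```

Run:
```python
from h import *
plan()
c=shot('wrist','w12.png'); g=cv2.medianBlur(cv2.cvtColor(c['frame'],cv2.COLOR_RGB2GRAY),3)
pr=proj(c,[[.512,.256,.029]])[0]; print('pred centre',pr)
m=cv2.inRange(g,0,130); x,y=pr.astype(int); M=np.zeros_like(m); M[max(0,y-75):y+75,x-60:x+60]=m[max(0,y-75):y+75,x-60:x+60]
k,l,st,ce=cv2.connectedComponentsWithStats(M); i=l[y,x]; print(st[i])
h=cv2.convexHull(np.argwhere(l==i)[:,::-1].astype(np.int32)); q=cv2.approxPolyDP(h,5,True)[:,0]; r=cv2.boxPoints(cv2.minAreaRect(h.astype(np.float32)))
print(q.tolist()); w=onz(c,q,.029); print(w.round(3).tolist())
# bystander change in scene/top vs start
for n in('scene','top'):
    a=cv2.imread('pics/%s0.png'%n); b=shot(n,n+'9.png')['frame'][:,:,::-1]
    d=(np.abs(a.astype(int)-b).max(2)>60).astype(np.uint8); k,l,st,ce=cv2.connectedComponentsWithStats(cv2.morphologyEx(d,cv2.MORPH_OPEN,np.ones((3,3))))
    print(n,[(st[i,4],ce[i].round().tolist()) for i in range(1,k) if st[i,4]>12])
```

```text
t 28.05 tcp [0.5134 0.2565 0.1943] xdir [ 0.005  0.001 -1.   ] jawaz -0.05 open 0.953 F [ 0.7 -0.8 -1.1] j6 0.29
 y [ 1.    -0.001  0.005] z [-0.001 -1.    -0.001]
pred centre [274.76149617 192.2025824 ]
[ 247  137   55  103 5285]
[[296, 137], [299, 235], [251, 238], [247, 141]]
[[0.533, 0.312, 0.029], [0.538, 0.208, 0.029], [0.486, 0.205, 0.029], [0.484, 0.309, 0.029]]
scene [(np.int32(2065), [320.0, 34.0]), (np.int32(54), [385.0, 2.0]), (np.int32(144), [406.0, 4.0]), (np.int32(24), [296.0, 28.0]), (np.int32(86), [403.0, 34.0]), (np.int32(57), [224.0, 59.0]), (np.int32(68), [243.0, 66.0]), (np.int32(354), [364.0, 87.0]), (np.int32(37), [279.0, 179.0]), (np.int32(549), [345.0, 193.0]), (np.int32(597), [284.0, 208.0]), (np.int32(293), [223.0, 239.0]), (np.int32(26), [241.0, 266.0])]
top [(np.int32(1140), [152.0, 174.0]), (np.int32(24), [380.0, 168.0]), (np.int32(80), [379.0, 184.0]), (np.int32(1979), [195.0, 218.0]), (np.int32(390), [150.0, 206.0]), (np.int32(21), [125.0, 209.0]), (np.int32(628), [381.0, 219.0]), (np.int32(42), [122.0, 220.0]), (np.int32(41), [127.0, 220.0]), (np.int32(11796), [151.0, 331.0]), (np.int32(1086), [283.0, 238.0]), (np.int32(149), [265.0, 279.0]), (np.int32(50), [4.0, 417.0])]
```

Request:
drive_tool(
  steps=[
    [-4, 0, -3, 0, 0.95],
    [-2, -2, -4, 0, 0.95],
    [0, -2.5, -4, 0, 0.95],
    [0, -2.5, -4, 0, 0.95],
    [0, -2.5, -4, 0, 0.95],
    [0, -2.5, -4, 0, 0.95],
    [0, -2.5, -4, 0, 0.95],
    [0, -2.5, -4, 0, 0.95],
    [0, 0, 0, 0, 0.95],
    [0, 0, 0, 0, 0.95],
  ],
)

```text
time: 29.2
eef_pos: [0.3412, 0.5663, 0.2485]
tcp_rot: [-0.498, -0.5, 0.501, -0.501]
contact_force: [-0.7, -0.5, -1.1]
opening: 0.949
```

Run:
```python
from h import *
np.set_printoptions(linewidth=250)
for n,(x0,x1,y0,y1) in(('top',(245,315,262,294)),('scene',(250,295,172,200))):
    a=cv2.imread('pics/%s0.png'%n,0)[y0:y1,x0:x1]; b=cv2.cvtColor(shot(n,n+'8.png')['frame'],cv2.COLOR_RGB2GRAY)[y0:y1,x0:x1]
    d=np.abs(a.astype(int)-b)>40; print(n,d.sum(), np.argwhere(d).mean(0) if d.any() else '')
    e=lambda z: cv2.Canny(z,60,150).astype(np.float32)
    print('edge phase shift',cv2.phaseCorrelate(e(a),e(b)))
    for t in(80,120): print([ (lambda m:(m.sum(),np.argwhere(m).mean(0).round(1),np.argwhere(m).min(0),np.argwhere(m).max(0)))(z>t) for z in(a,b)])
T=shot('top'); F=T['frame']; g=F.min(2)
m=np.zeros_like(g); m[205:268,255:318]=g[205:268,255:318]>140
i=np.argwhere(m)[:,::-1].astype(np.float32); r=cv2.minAreaRect(i); print('cover rect',r,onz(T,cv2.boxPoints(r),.032).round(3).tolist())
plan()
```

```text
top 0 
edge phase shift ((0.08609817922586416, -0.035012707452146685), 1.0013258424070146)
[(np.int64(511), array([14.5, 33.5]), array([ 0, 11]), array([23, 56])), (np.int64(498), array([14.5, 33.6]), array([ 0, 11]), array([23, 56]))]
[(np.int64(440), array([14.6, 33.3]), array([ 0, 11]), array([22, 56])), (np.int64(422), array([14.6, 33.3]), array([ 0, 11]), array([22, 56]))]
scene 94 [24.62765957 31.73404255]
edge phase shift ((0.59887441053543, -0.29451585313181283), 0.7949294634218569)
[(np.int64(318), array([14.4, 24. ]), array([2, 8]), array([27, 44])), (np.int64(400), array([16.2, 25.4]), array([2, 8]), array([27, 44]))]
[(np.int64(228), array([13.9, 24.6]), array([2, 8]), array([27, 44])), (np.int64(297), array([16.5, 26. ]), array([2, 8]), array([27, 44]))]
cover rect ((285.3008728027344, 234.74688720703125), (44.124725341796875, 43.0296630859375), 14.931418418884277) [[0.443, 0.074, 0.032], [0.562, 0.054, 0.032], [0.541, -0.067, 0.032], [0.422, -0.046, 0.032]]
t 29.35 tcp [0.3432 0.5651 0.2501] xdir [-0.001 -0.002 -1.   ] jawaz -0.13 open 0.953 F [0.5 0.6 0.5] j6 0.87
 y [ 1.    -0.002 -0.001] z [-0.002 -1.     0.002]
```

```bash
python3 -c "
from h import *
print(sign_off())"
```

```text
the job is handed in; nothing more can be done
None
```

I pulled the cover off the throat and stood it on the cork mat, skirts down. I then pushed the jammed bank up into the hopper, lifted it out and laid it in the grey tray. The job was handed in at about 29 s of the 72 s allowed, with the arm clear of everything.

**Cover:** The wrist picture before release showed the plate level with cork visible all round, and the force was about 0 N. A later picture showed it still standing there. The final top-view measurement was not usable for the cover because its mask also caught bright parts of the mat.

**Bank:** It came down slightly tilted in the fingers and levelled as I opened the jaws slowly. The force was 0 N at release. The last wrist measurement puts it between x = 0.484 and 0.538 m and y = 0.205 and 0.312 m, clear of all four tray walls. Opposite sides measured equal, so it is lying flat. The measured size was 52 x 104 mm instead of 56 x 110 mm, because the mask clips the edges.

**Bystanders:** Comparing before and after images, one change appeared near the stapler. It disappeared in the top view once the arm had moved away, so it was a shadow. The scene view still differed beside the stapler, in what I take to be the cover on the mat, but I did not confirm that. The other differences I put down to the arm, its shadows and the parts I moved, without checking each bystander separately.

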